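# Trace the parting seam of a clamped plaster mould

## Robot

A 6-joint arm with a two-finger parallel gripper is mounted at the origin on the work surface. World frame = base frame: x ahead of the robot, y to its left, z up, the work surface at z = 0. Lengths are in mm, angles in rad, forces in N, time in s.
With the tool pointing down it reaches from about 350 to 975 mm from the base axis. Payload 7.1 kg.
Tool frame: the origin (TCP) lies midway between the tips of the shut fingers; the grasp point (between the pads) lies 19 mm behind it; z points along the fingers, y is the line along which they close (so a half turn about z gives the same grasp; the last joint's range is limited). The gripper opens to 88 mm and grips with 3 to 60 N. Pads are 20 mm wide; open, the fingers measure 115 mm over their backs; the gripper's body (75 mm by 178 mm) begins 61 mm behind the grasp point.
Start: joints at [1.147, 0.423, 1.63, -0, 1.089, -0.019], TCP at [246.114, 574.485, 222.675] pointing down, gripper open.
Joint ranges: [-3, 3], [-0.9, 2.11], [0.09, 2.58], [-1.31, 4.45], [0.11, 2.69], [-2.54, 2.54]. Speed limits (rad/s): [2.39, 2.39, 3.01, 3.14, 3.14, 3.14].

## Interface

Orientations are given as a rotation vector (axis times angle).
In Python, from workcell import ctrl gives the robot as it stands.
- The arm moves only by the shell command python3 -m pendant 'ROWS'. ROWS is a JSON object of lists of equal length, an entry for each row: "grip": the opening, from -1 (shut) to 1 (fully open); "linear": the shift along the tool's x, y, z in mm, a list of three; "angular": the turn, a rotation vector about the tool's x, y, z in rad, a list of three. In form: {"grip": [grip, ...], "linear": [[tx, ty, tz], ...], "angular": [[ax, ay, az], ...]}. A call has 1 to 12 rows; each row shifts and turns the commanded pose from where the row before left it, along the tool's axes as they then stand; what a row does not reach is not made up. A row lasts 1/12 s, in which the tool goes at most 41.7 mm and 7.16 degrees, less where a joint would pass 70% of its speed; a pose out of reach is approached as far as the arm can. A call with a gripper value outside its range is refused whole. The fingers move at their own pace and stop on an object; the grip force is fixed at half the most. Time passes only in rows, so rows that do not move let the fingers close. It gives the time, the measured TCP pose, the force, the opening and the grip force at its end, in the units of the state.
- ctrl.get_obs(): the state, without advancing time (a new reading comes with each control period).
- ctrl.get_image(name): name is "side" or "top"; returns the picture (420x560x3 uint8, red, green, blue); there is no depth.
- ctrl.camera_params(name): a dict with "vfov" (degrees; the focal length in pixels is half the picture's height over the tangent of half this angle, whatever the lens; pixels are square), "cx", "cy" (the principal point, pixels), "R" (3x3) and "t" (3): a world point X has camera coordinates R X + t. Camera axes: x right, y down, z forward; pixel columns grow to the right and rows downward; lengths in mm; the calibration is good to about 2 mm. A picture is of the moment at which its call begins. camera_params takes no time and is no camera call.
- ctrl.close_job(): hands the job in; it is judged then, once.
The state is a dict: "t": time; "qpos": joint angles; "qvel": joint speeds; "joint_torque": joint torques, N m; "ee_pos": TCP position; "orientation": TCP orientation; "ft_force": force on the tool from outside, world axes, zero at the start; "moment": the same for the moment, N m; "width": finger opening in mm; "grasp_force": force on a finger pad.
Only numpy, scipy, OpenCV 4.12 (cv2) and the standard library are available. Lean on these libraries where they do the work, as an engineer would, in place of code of your own. Each camera call takes 0.05 s, during which the arm holds its last target. There are 200 camera calls.

## Task

Draw the sliding clamp jaw fully back off the plaster mould and leave it there, then take the ball stylus (the tool with the plain square handle) from the tool rack and run its tip gently down inside the whole seam groove, slowly and steadily (about 5 cm/s or less), starting at the end the jaw had covered and finishing at the other end. Then hang the stylus upright by its collar in the same fork it came from, and leave everything else undisturbed.

Things in the scene. Friction and masses are not known exactly. Their poses are not given: they have to be found in the camera images.
- mould: white plaster block 160 x 90 x 44 mm on a fixed plywood board (x -100 to +190, 112 wide, 18 thick). Origin on the table under the block's centre; x along it towards the jaw, z up. On top an open dog-leg groove (the seam) runs along it: straight, diagonal, straight; 13 mm wide, 8 deep, floor at z = 62 mm, raised rims to z = 70 mm, closed 8 mm beyond seam0 and seam6.
- seam0 (a point): point on the centre line of the groove's floor: start, the end the jaw covers. Axes as the mould.
- seam1 (a point): point on the centre line of the groove's floor: first straight. Axes as the mould.
- seam2 (a point): point on the centre line of the groove's floor: first bend. Axes as the mould.
- seam3 (a point): point on the centre line of the groove's floor: middle of the diagonal. Axes as the mould.
- seam4 (a point): point on the centre line of the groove's floor: second bend. Axes as the mould.
- seam5 (a point): point on the centre line of the groove's floor: last straight. Axes as the mould.
- seam6 (a point): point on the centre line of the groove's floor: end, the end far from the jaw. Axes as the mould.
- jaw (a joint): aluminium hold-down jaw sliding along the mould's x axis, in m: 0 = fully over the mould, its lip (76 mm wide, z = 73 to 87 mm) covering the seam0 end of the groove; 0.050 = fully drawn back, away from the mould, at its stop. It stays where left; about 2 N moves it.
- jaw_grip (a point): centre of the top of the jaw's dark steel paddle handle, an upright plate 16 mm thick (along mould x), 50 mm wide (along mould y), 45 mm tall, standing on the lip, its top 132 mm above the table. Moves with the jaw.
- stylus: ball stylus, 171 mm long, hanging upright by its collar in a fork of the rack: plain square handle 16 x 16 mm (6 to 66 mm above origin), collar 30 mm across, 6 thick, below it a shaft 12 mm across for 62 mm, then a thin steel pin 6 mm across ending in a 7 mm ball. Origin: centre of the collar's underside; z up the handle; x, y normal to the handle's flats.
- stylus_tip (a point): lowest point of the ball of the stylus, 105 mm below its origin. Same axes as the stylus.
- rack: wooden tool rack fixed to the table: a level comb 210 mm wide, 8 thick, its top 125 mm above the table, with three forks at y = -70, 0, +70 mm: slots 18 mm wide, open towards rack -x (mouth 30 mm in front of the fork's centre), closed 12 mm behind. Only the tools rise above the comb. Origin on the table under the middle fork; z up.
- loop_tool: wooden tool hanging by its collar in a fork of the rack like the stylus, 171 mm long or less; thin round handle with a ball knob 30 mm across on top (68 mm above its origin), and a flat steel wire loop 28 mm wide below. Bystander. Origin: centre of the collar's underside, z up.
- knife_tool: wooden tool hanging by its collar in a fork of the rack like the stylus, 171 mm long or less; flat paddle handle 34 x 10 mm (to 66 mm above its origin), and a flat steel blade 20 mm wide below. Bystander. Origin: centre of the collar's underside, z up.
- stand: steel rod stand, 165 mm tall, round foot 72 mm across, a small dark clamp near its top. Bystander. Origin at the centre of its underside.
- figure: model of a long-tailed animal, 120 mm long (x from -56 head to +64 tail), 110 mm tall. Bystander. Origin between its feet.
- jar: lidded jar, 64 mm across, 85 mm tall. Bystander. Origin at the centre of its underside.
There are look-alikes about, which are no part of the job. What is shaped like the stylus but blue is not meant.

How it is judged:
By the outcome, as a careful person would: the job done as asked, in the order asked, and still so for the second after the job is handed in, with the robot touching nothing.
It also fails if it takes over 72 s, if anything falls off the work surface, if the arm or the gripper's body presses on something with over 40 N, if the wrist force passes 120 N, or if a joint passes its speed limit or range.

## Working session

There is one attempt and no reset: what is moved stays moved. The work goes in short steps, Python scripts to look and compute and a shell command to move; the robot and the scene stay as the last step left them, time stands still between calls to the robot, and variables do not carry over. Pictures are saved under pics/ and viewed, at most 10 in all, crops included, and the job is handed in when it is done.

```bash
mkdir -p pics; ls
python3 - <<'E'
from workcell import ctrl
import cv2,json
for n in("side","top"):
    cv2.imwrite(f"pics/{n}0.png",cv2.cvtColor(ctrl.get_image(n),cv2.COLOR_RGB2BGR))
    print(n,ctrl.camera_params(n))
o=ctrl.get_obs();print(o)
E
```

```text
pics
side {'vfov': 44.65142767059826, 'cx': 274.7205401101586, 'cy': 206.31592432053944, 'R': array([[-0.98070152, -0.19523745, -0.01033766],
       [-0.14147616,  0.74515932, -0.65170705],
       [ 0.13494082, -0.63766756, -0.75840032]]), 't': array([ 592.56448798,  131.51064909, 1036.20630109])}
top {'vfov': 55.75426116266745, 'cx': 278.0341756144902, 'cy': 213.29869728275574, 'R': array([[ 0.05642624, -0.99840354, -0.00254134],
       [-0.97494458, -0.05455149, -0.2156553 ],
       [ 0.21517238,  0.01464628, -0.97646625]]), 't': array([-34.23176476, 615.35344103, 694.48238493])}
{'t': 0.1, 'qpos': array([ 1.14701847e+00,  4.23764063e-01,  1.63059963e+00, -6.18949270e-06,
        1.08861940e+00, -1.89972270e-02]), 'qvel': array([-1.60646718e-03, -3.33999987e-03, -2.64116423e-03, -2.51752887e-03,
       -1.95922124e-03, -2.40934229e-05]), 'joint_torque': array([ 1.44938822e-04, -5.45615530e+01, -2.74323910e+01,  6.46413700e-02,
        1.88008673e-02, -4.36474818e-05]), 'ee_pos': array([245.90468422, 574.04351708, 221.98514368]), 'orientation': array([-6.31431158e-01, -3.07717563e+00,  2.13246935e-03]), 'ft_force': array([ 0.6106425 ,  1.15295944, -0.97437184]), 'moment': array([-0.00643686,  0.0152841 , -0.05925462]), 'grasp_force': 0.0, 'width': 87.48746457925832}
```

View pics/side0.png

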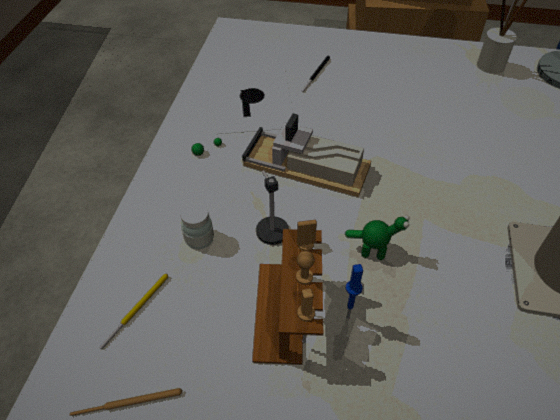

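View pics/top0.png

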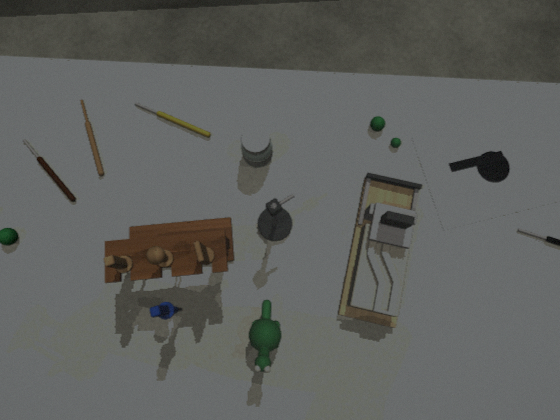

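The side view shows the rack's three tools: knife (307,233), loop (305,262), and a square handle (307,302), which is the stylus. The jaw paddle is at (291,127), the mould at (320,155) and the blue decoy at (355,285). In the top view the stylus is at (118,262), the paddle at (398,219), the mould groove at about (380,270), and the stand at (275,220).

Run:
```python
import cv2,numpy as np
s=cv2.imread("pics/side0.png");t=cv2.imread("pics/top0.png")
def crop(im,x,y,w,h,k):
    c=cv2.resize(im[y:y+h,x:x+w],None,fx=k,fy=k,interpolation=cv2.INTER_CUBIC)
    c=np.clip(255*(c/255.)**0.6,0,255).astype(np.uint8)
    for i in range(0,w,10):
        cv2.line(c,(i*k,0),(i*k,6 if (x+i)%50 else 14),(0,255,255),1)
        if (x+i)%20==0: cv2.putText(c,str(x+i),(i*k,24),0,.35,(0,255,255),1)
    for j in range(0,h,10):
        cv2.line(c,(0,j*k),(6,j*k),(0,255,255),1)
        if (y+j)%20==0: cv2.putText(c,str(y+j),(8,j*k+4),0,.35,(0,255,255),1)
    return c
a=crop(s,240,110,140,90,5);b=crop(t,330,170,100,160,0+4)
cv2.imwrite("pics/m_side.png",a)
c=crop(t,330,170,100,160,0+3); d=crop(s,240,220,100,150,4)
cv2.imwrite("pics/m_top.png",np.hstack([cv2.copyMakeBorder(b[:600],0,0,0,0,0),d[:600,:400]]) if b.shape[0]<=600 else np.hstack([b[:600],d[:600]]))
cv2.imwrite("pics/r_top.png",crop(t,95,210,155,110,5))
```

```text
(no output)
```

View pics/m_side.png

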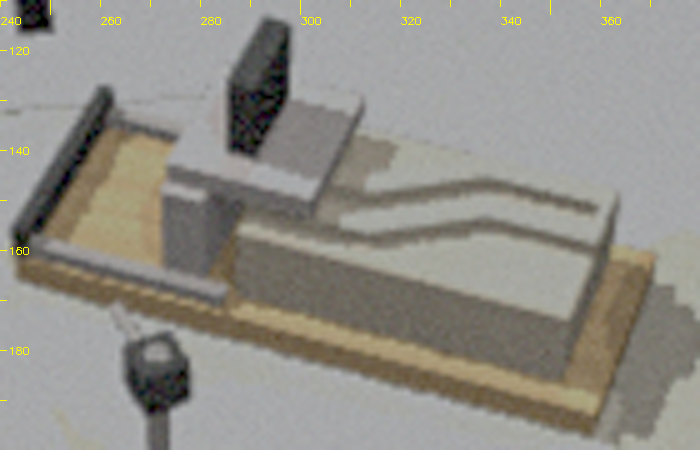

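View pics/m_top.png

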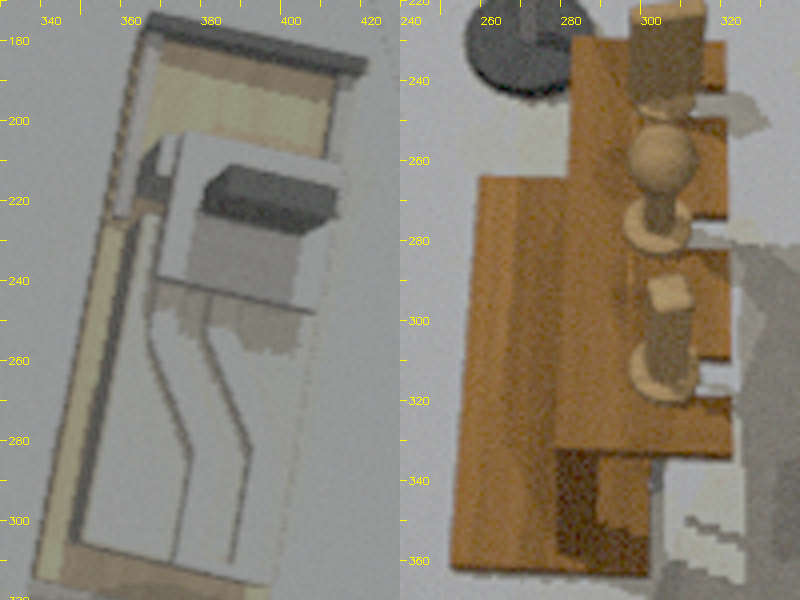

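View pics/r_top.png

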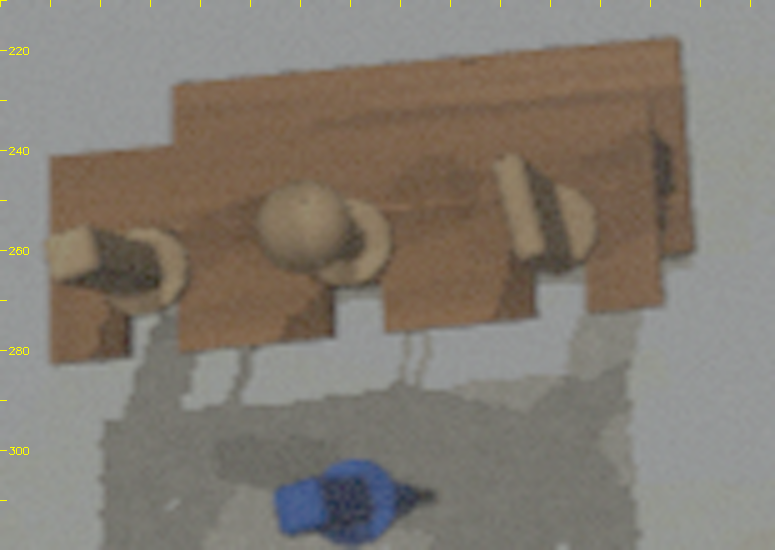

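The crops show the mould's block and board corners, the jaw, and the rim lines. They also show the rack's comb and slot corners and the stylus handle's square top at (109.6,260.4) top and (307.5,293.3) side. I'll now fit the poses.

```bash
cat > h.py <<'E'
import numpy as np,cv2
from scipy.optimize import least_squares
from scipy.spatial.transform import Rotation as Ro
from workcell import ctrl
P={n:ctrl.camera_params(n) for n in("side","top")}
def proj(n,X):
    p=P[n];f=210/np.tan(np.radians(p["vfov"]/2));c=np.atleast_2d(X)@p["R"].T+p["t"]
    return f*c[:,:2]/c[:,2:]+[p["cx"],p["cy"]]
def ray(n,uv,z):
    p=P[n];f=210/np.tan(np.radians(p["vfov"]/2))
    d=p["R"].T@[(uv[0]-p["cx"])/f,(uv[1]-p["cy"])/f,1];o=-p["R"].T@p["t"];return o+d*(z-o[2])/d[2]
def place(q,X):
    c,s=np.cos(q[2]),np.sin(q[2]);X=np.atleast_2d(X).astype(float)
    return np.c_[q[0]+c*X[:,0]-s*X[:,1],q[1]+s*X[:,0]+c*X[:,1],X[:,2]]
def fit(obs,q0):
    fn=lambda q:np.concatenate([(proj(n,place(q,X))-uv).ravel() for n,X,uv in obs])
    r=least_squares(fn,q0,loss="soft_l1");return r.x,r.fun.reshape(-1,2)
def tri(a,b):
    return least_squares(lambda X:np.r_[proj("side",X)[0]-a,proj("top",X)[0]-b],[600,200,100]).x
E
cat > m.py <<'E'
from h import *
M=[("side",(-80,45,62),(354.6,174)),("side",(-80,-45,62),(363.4,149)),("side",(80,45,62),(287.4,156)),("side",(-80,45,18),(353.4,186)),
("side",(-100,56,18),(359.4,193.4)),("side",(-100,-56,18),(370.6,161.2)),
("top",(-80,45,62),(350,305.2)),("top",(-80,-45,62),(397.5,316)),("top",(-100,56,18),(338.2,314.5)),("top",(-100,-56,18),(393,325))]
m,e=fit(M,[500,-100,-.2]);print("mould",m,"\n",e.round(1).tolist())
K=[("top",(-30,y,125),uv) for y,uv in zip((105,79,61,9,-9,-61,-79,-105),((105,282.6),(121.2,281.4),(130.6,280),(161.6,277.4),(172,276.4),(202,273.4),(212.6,272.4),(227.6,271)))]
K+=[("side",(-30,y,125),(322.3,v)) for y,v in ((105,333.4),(61,310.5),(9,282.5),(-9,274),(-61,249.2),(-79,242.5))]
k,e=fit(K,[500,200,0]);print("rack",k,"\n",e.round(1).tolist())
E
cat > m2.py <<'E'
from m import *
print("fork",place(k,(0,70,125)))
print("stylus top tri",tri((307.5,293.3),(109.6,260.4)),ray("top",(109.6,260.4),191),ray("side",(307.5,293.3),191))
# paddle top tri: rough, top-view and side-view corner picks
for n,pts in (("top",((385.7,211),(413.5,216.5),(410,219.5),(382,216))),("side",((285.6,126),(293,114),(297.5,115.5),(290,128)))):
    w=[ray(n,u,132) for u in pts];c=np.mean(w,0);v=(w[1]-w[0]);print("paddle",n,c.round(1),"mould frame",(Ro.from_euler("z",-m[2]).apply(c-[m[0],m[1],0])).round(1))
o=ctrl.get_obs();print(Ro.from_rotvec(o["orientation"]).as_matrix().round(3))
g=cv2.imread("pics/top0.png").astype(float).mean(2).astype(np.float32)
gs=cv2.imread("pics/side0.png").astype(float).mean(2).astype(np.float32)
for x in (-65,-55,-20,0,20):
  for n,im in (("top",g),("side",gs)):
    ys=np.arange(-46,47,2.);uv=proj(n,place(m,np.c_[0*ys+x,ys,0*ys+66])).astype(np.float32)
    print(x,n,cv2.remap(im,uv[:,0],uv[:,1],1).ravel().astype(int).tolist())
E
python3 m2.py
```

```text
mould [ 5.23279136e+02 -1.93706248e+02 -1.48944968e-01] 
 [[-0.5, -1.4], [0.1, -2.5], [-1.3, 0.2], [-1.4, 0.1], [0.0, -1.8], [-0.1, -2.2], [-2.2, 0.6], [-1.0, 0.2], [-1.5, 0.3], [1.1, 2.0]]
rack [5.11470210e+02 1.89139047e+02 1.45070763e-01] 
 [[-0.8, -0.3], [-1.7, -0.4], [-0.5, 0.0], [-1.1, -0.1], [-0.9, -0.1], [-0.5, 0.2], [-0.6, 0.3], [-0.5, 0.3], [0.6, -2.9], [0.4, -4.3], [0.1, -3.0], [-0.0, -3.2], [-0.3, -2.5], [-0.4, -3.7]]
fork [[501.3508389  258.40374404 125.        ]]
stylus top tri [499.06242247 260.13832427 182.53416287] [499.21904978 256.54517754 191.        ] [497.80835257 265.26405308 191.        ]
paddle top [ 609.3 -209.7  132. ] mould frame [ 87.5  -3.1 132. ]
paddle side [ 604.8 -203.8  132. ] mould frame [ 82.2   2.2 132. ]
[[-0.919  0.394 -0.001]
 [ 0.394  0.919 -0.001]
 [ 0.    -0.001 -1.   ]]
-65 top [95, 102, 104, 103, 105, 106, 105, 106, 106, 91, 64, 88, 106, 107, 106, 105, 104, 106, 108, 106, 104, 104, 96, 70, 87, 104, 103, 103, 105, 106, 106, 105, 106, 105, 106, 108, 108, 107, 105, 105, 105, 105, 107, 100, 77, 45, 41]
-65 side [126, 126, 125, 125, 123, 123, 
[... 1343 characters left out ...]
2, 39, 51]
0 side [127, 126, 124, 122, 121, 122, 123, 123, 122, 121, 122, 124, 126, 124, 123, 113, 102, 76, 62, 60, 64, 69, 85, 99, 112, 126, 126, 125, 125, 123, 120, 96, 78, 66, 61, 61, 71, 88, 111, 126, 124, 124, 125, 125, 127, 124, 122]
20 top [103, 106, 105, 103, 103, 103, 107, 106, 105, 106, 105, 104, 105, 105, 104, 104, 106, 105, 106, 108, 89, 67, 57, 70, 84, 97, 104, 104, 103, 103, 105, 105, 105, 106, 100, 91, 73, 83, 100, 106, 105, 103, 94, 67, 40, 41, 58]
20 side [126, 125, 124, 121, 121, 122, 121, 121, 121, 122, 124, 124, 123, 123, 122, 124, 124, 123, 124, 126, 122, 117, 91, 68, 63, 61, 64, 71, 83, 105, 126, 127, 128, 127, 125, 124, 111, 96, 75, 61, 68, 87, 116, 121, 123, 124, 119]
```

```bash
cat >> h.py <<'E'
def go(*tgts,yaw=None,o=None):
    """print tool-frame shifts to successive world TCP targets, keeping (or using yaw of tool y, deg) orientation"""
    o=ctrl.get_obs();A=Ro.from_rotvec(o["orientation"]).as_matrix()
    if yaw is not None:
        y=np.r_[np.cos(np.radians(yaw)),np.sin(np.radians(yaw)),0];z=np.r_[0,0,-1.];B=np.c_[np.cross(y,z),y,z]
        print("turn",Ro.from_matrix(A.T@B).as_rotvec().round(4));A=B
    p=o["ee_pos"]
    for t in tgts: print("shift",(A.T@(np.array(t)-p)).round(1));p=np.array(t)
    print("t",round(o["t"],2),"f",o["ft_force"].round(1),"w",round(o["width"],1))
E
cat > m3.py <<'E'
from m import *
mt=[x for x in M if x[0]=="top"]+[("top",(x,s*38,87),u) for x,s,u in ()]
a,e=fit(mt,m);print("mould top only",a,e.round(1).tolist())
b,e=fit([x for x in K if x[0]=="top"],k);print("rack top only",b,"fork",place(b,(0,70,125)))
b2,e=fit([x for x in K if x[0]=="side"],k);print("rack side only",b2,"fork",place(b2,(0,70,125)))
a2,e=fit([x for x in M if x[0]=="side"],m);print("mould side only",a2,e.round(1).tolist())
inv=lambda q,w:(Ro.from_euler("z",-q[2]).apply(w-np.r_[q[:2],0])).round(1)
for u in((369.7,238.7),(409,248.5)):print("lip",inv(a,ray("top",u,87)))
for u in((385.7,211),(413.5,216.5),(410,219.5),(382,216)):print("paddle",inv(a,ray("top",u,132)))
for u in((381,252),(392.5,282.5),(388.3,310.8)):print("wall z66",inv(a,ray("top",u,66)))
for u in((367,253.7),(377.5,282.5)):print("outer z66",inv(a,ray("top",u,66)))
for n,u in (("top",(273,206)),("side",(271,186))):print("stand top",ray(n,u,160))
print("blue",ray("top",(152,311),180),ray("top",(166,310),120),ray("top",(182,309),20),ray("side",(356,268),180))
E
python3 m3.py | tail -n +5; python3 -c "
from h import *
go((246,574,300),(609,-209,300),yaw=-8.5)"
```

```text
mould top only [ 5.24747208e+02 -1.95481731e+02 -1.44345035e-01] [[-1.0, 0.0], [0.2, -0.7], [-0.4, -0.3], [2.3, 1.2]]
rack top only [5.11527798e+02 1.87909036e+02 1.50549609e-01] fork [[501.02908923 257.11725202 125.        ]]
rack side only [5.10656816e+02 1.95300098e+02 1.35804842e-01] fork [[501.17967138 264.65558636 125.        ]]
mould side only [ 5.21157127e+02 -1.90865362e+02 -1.68747432e-01] [[-0.2, 0.0], [1.1, -1.0], [-0.8, 0.6], [-1.1, 1.5], [0.2, -0.3], [1.0, -0.6]]
lip [44.8 31.2 87. ]
lip [ 41.2 -41.9  87. ]
paddle [ 90.   19.9 132. ]
paddle [ 89.9 -29.  132. ]
paddle [ 83.3 -23.7 132. ]
paddle [ 79.8  25.  132. ]
wall z66 [28.2  2.5 66. ]
wall z66 [-23.6 -26.5  66. ]
wall z66 [-75.6 -26.   66. ]
outer z66 [19.8 27.8 66. ]
outer z66 [-29.1   0.7  66. ]
stand top [607.93786495   8.16376307 160.        ]
stand top [604.63149417  26.00164267 160.        ]
blue [426.27019333 184.30704769 180.        ] [426.7551429  179.39986982 120.        ] [426.66393755 176.17481214  20.        ] [428.29609117 196.92259952 180.        ]
turn [-1.2000e-03  9.0000e-04  1.3144e+00]
shift [ -0.    0.1 -78. ]
shift [-720.7  474.7    0. ]
t 0.1 f [ 0.6  1.2 -1. ] w 87.5
```

```bash
python3 -m pendant '{"grip":[1,1,1,1,1,1,1,1,1,1,1],"linear":[[0,0,-7],[0,0,-7],[0,0,-7],[0,0,-7],[0,0,-7],[0,0,-7],[0,0,-7],[0,0,-7],[0,0,-7],[0,0,-7],[0,0,-7]],"angular":[[0,0,0.1195],[0,0,0.1195],[0,0,0.1195],[0,0,0.1195],[0,0,0.1195],[0,0,0.1195],[0,0,0.1195],[0,0,0.1195],[0,0,0.1195],[0,0,0.1195],[0,0,0.1195]]}'
python3 -m pendant '{"grip":[1,1,1,1,1,1,1,1,1,1,1],"linear":[[-32,21,0],[-32,21,0],[-32,21,0],[-32,21,0],[-32,21,0],[-32,21,0],[-32,21,0],[-32,21,0],[-32,21,0],[-32,21,0],[-32,21,0]],"angular":[[0,0,0],[0,0,0],[0,0,0],[0,0,0],[0,0,0],[0,0,0],[0,0,0],[0,0,0],[0,0,0],[0,0,0],[0,0,0]]}'
python3 -m pendant '{"grip":[1,1,1,1,1,1,1,1,1,1,1,1],"linear":[[-32,21,0],[-32,21,0],[-32,21,0],[-32,21,0],[-32,21,0],[-32,21,0],[-32,21,0],[-32,21,0],[-32,21,0],[-32,21,0],[-32,21,0],[0,0,0]],"angular":[[0,0,0],[0,0,0],[0,0,0],[0,0,0],[0,0,0],[0,0,0],[0,0,0],[0,0,0],[0,0,0],[0,0,0],[0,0,0],[0,0,0]]}'
python3 -c "
from h import *
go((609,-205,300),(609,-205,150),yaw=-8.5)"
```

```text
t: 1.02
ee_pos: [246.0, 574.2, 299.5]
orientation: [2.386, 2.043, -0.001]
ft_force: [0.1, 1.0, 0.3]
width: 87.9
grasp_force: 0.0
t: 1.93
ee_pos: [422.6, 190.3, 299.6]
orientation: [-2.38, -2.051, 0.0]
ft_force: [0.3, 1.4, 0.6]
width: 87.6
grasp_force: 0.0
t: 2.93
ee_pos: [600.6, -195.6, 298.9]
orientation: [2.383, 2.045, -0.001]
ft_force: [-0.8, 0.1, 0.6]
width: 87.6
grasp_force: 0.0
turn [ 0.0011  0.0018 -0.004 ]
shift [-8.   9.7 -1.1]
shift [  0.   0. 150.]
t 2.93 f [-0.8  0.1  0.6] w 87.6
```

```bash
python3 -m pendant '{"grip":[1,1,1,1,1,1],"linear":[[-8,9.5,29],[0,0,30],[0,0,30],[0,0,30],[0,0,30],[0,0,0]],"angular":[[0,0,0],[0,0,0],[0,0,0],[0,0,0],[0,0,0],[0,0,0]]}'
python3 - <<'E'
from h import *
o=ctrl.get_obs()
ims={n:cv2.cvtColor(ctrl.get_image(n),cv2.COLOR_RGB2BGR) for n in("side","top")}
for n in ims: cv2.imwrite(f"pics/{n}1.png",ims[n])
A=Ro.from_rotvec(o["orientation"]).as_matrix();p=o["ee_pos"]
out=[]
for n,(x,y,w,h,k) in {"side":(230,40,130,150,4),"top":(360,170,65,140,4)}.items():
    c=cv2.resize(ims[n][y:y+h,x:x+w],None,fx=k,fy=k,interpolation=cv2.INTER_CUBIC)
    c=np.clip(255*(c/255.)**0.6,0,255).astype(np.uint8)
    for s in(-44,0,44):
        u=proj(n,p+A@[0,s,0])[0];print(n,s,u.round(1))
        cv2.drawMarker(c,tuple(((u-[x,y]+.5)*k).astype(int).tolist()),(0,0,255),0,10,1)
    out.append(cv2.copyMakeBorder(c,0,600-h*k,0,0,0))
cv2.imwrite("pics/g1.png",np.hstack(out))
E
```

```text
t: 3.43
ee_pos: [602.7, -197.5, 144.4]
orientation: [-2.373, -2.044, 0.009]
ft_force: [-1.2, 0.8, 0.0]
width: 87.7
grasp_force: 0.0
side -44 [311.1 122.4]
side 0 [292.1 118.3]
side 44 [273.4 114.4]
top -44 [389.1 242.5]
top 0 [392.8 217.6]
top 44 [396.3 193.4]
```

View pics/g1.png

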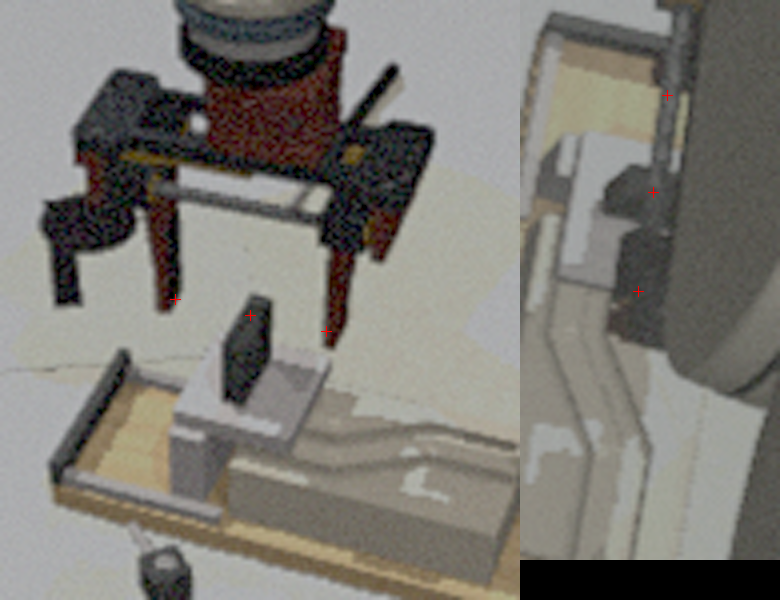

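The tips sit about 3 px below the projection in the side view, which is a side-camera bias (also seen in the rack fit). I'll correct for it and refit.

```bash
sed -i '/^def proj/i P["side"]["cy"]+=3' h.py; sed -i 's/,("top",(-100,-56,18),(393,325))\]/,("top",(45,-38,87),(409,248.5)),("top",(45,38,87),(369.7,238.7))]\nM=[(n,X if X[2]!=87 else (43,X[1],87),u) for n,X,u in M]/' m.py; python3 m3.py; python3 m2.py|sed -n '5,12p'; python3 -c "
from h import *
print(ctrl.get_obs()['ee_pos'])"
```

```text
mould [ 5.23201425e+02 -1.99150617e+02 -1.68684411e-01] 
 [[-0.8, 0.3], [0.6, -0.5], [-1.0, 1.0], [-1.6, 1.8], [-0.4, -0.1], [0.4, -0.1], [0.0, 0.2], [1.1, 0.7], [0.4, -0.3], [0.5, 0.2], [-1.2, 0.8]]
rack [5.11568518e+02 1.88332058e+02 1.45227580e-01] 
 [[-0.3, -0.3], [-1.2, -0.5], [-0.1, -0.0], [-0.6, -0.1], [-0.4, -0.1], [-0.1, 0.2], [-0.2, 0.2], [-0.0, 0.3], [0.6, -0.4], [0.4, -1.7], [0.1, -0.4], [-0.0, -0.6], [-0.3, 0.2], [-0.4, -1.0]]
mould top only [ 5.23707724e+02 -1.98856418e+02 -1.72612304e-01] [[-0.3, -0.2], [0.7, 0.5], [0.0, -0.8], [0.4, -0.0], [-1.2, 0.4]]
rack top only [5.11527798e+02 1.87909036e+02 1.50549608e-01] fork [[501.02908931 257.117252   125.        ]]
rack side only [5.11475692e+02 1.89330923e+02 1.36025915e-01] fork [[501.98321472 258.68431418 125.        ]]
mould side only [ 5.22198727e+02 -2.00416102e+02 -1.67951446e-01] [[-0.3, -0.1], [1.0, -0.8], [-0.5, 0.7], [-1.1, 1.4], [0.1, -0.5], [0.8, -0.4]]
lip [44.3 36.  87. ]
lip [ 42.8 -37.2  87. ]
paddle [ 89.8  26.  132. ]
paddle [ 91.1 -22.9 132. ]
paddle [ 84.4 -17.8 132. ]
paddle [ 79.5  30.7 132. ]
wall z6
[... 375 characters left out ...]
31 191.06401782 180.        ]
fork [[501.43828459 257.59516775 125.        ]]
stylus top tri [499.14408382 257.9467122  187.69548304] [499.21904978 256.54517754 191.        ] [498.63370721 259.97414382 191.        ]
paddle top [ 609.3 -209.7  132. ] mould frame [ 86.7   4.  132. ]
paddle side [ 606.7 -214.   132. ] mould frame [ 84.8  -0.6 132. ]
[[ 0.148  0.989 -0.003]
 [ 0.989 -0.148  0.001]
 [ 0.001 -0.003 -1.   ]]
-65 top [106, 100, 96, 102, 104, 103, 105, 106, 105, 106, 106, 92, 64, 87, 105, 107, 106, 105, 104, 106, 107, 106, 104, 104, 95, 65, 85, 104, 103, 104, 105, 106, 106, 105, 108, 107, 107, 106, 108, 107, 105, 105, 105, 105, 107, 99, 74]
[ 606.30829402 -198.77037349  150.03673511]
```

```bash
python3 -c "
from h import *
go((608,-212,150),(608,-212,104),yaw=-9.7)"
```

```text
turn [-0.0028 -0.0006  0.021 ]
shift [-12.8   3.9   0. ]
shift [ 0.  0. 46.]
t 3.53 f [0.2 0.7 0.2] w 88.0
```

```bash
python3 -m pendant '{"grip":[1,1,1,1,1,-1,-1,-1,-1,-1,-1,-1],"linear":[[-13,4,0],[0,0,15],[0,0,15],[0,0,16],[0,0,0],[0,0,0],[0,0,0],[0,0,0],[0,0,0],[0,0,0],[0,0,0],[0,0,0]],"angular":[[0,0,0.021],[0,0,0],[0,0,0],[0,0,0],[0,0,0],[0,0,0],[0,0,0],[0,0,0],[0,0,0],[0,0,0],[0,0,0],[0,0,0]]}'
```

```text
t: 4.53
ee_pos: [609.3, -212.9, 105.0]
orientation: [2.401, 2.025, 0.0]
ft_force: [0.5, 0.4, -0.6]
width: 44.3
grasp_force: 0.0
```

```bash
python3 -m pendant '{"grip":[-1,-1,-1,-1,-1,-1,-1,-1,-1,-1],"linear":[[0,0,0],[0,0,0],[0,0,0],[0,0,0],[0,0,0],[0,0,0],[0,0,0],[0,0,0],[0,0,0],[0,0,0]],"angular":[[0,0,0],[0,0,0],[0,0,0],[0,0,0],[0,0,0],[0,0,0],[0,0,0],[0,0,0],[0,0,0],[0,0,0]]}'
```

```text
t: 5.37
ee_pos: [608.9, -212.8, 104.6]
orientation: [-2.401, -2.025, 0.0]
ft_force: [-1.7, 0.5, 0.3]
width: 16.0
grasp_force: 30.0
```

```bash
python3 -m pendant '{"grip":[-1,-1,-1,-1,-1,-1,-1,-1,-1,-1,-1,-1],"linear":[[0,4,0],[0,4,0],[0,4,0],[0,4,0],[0,4,0],[0,4,0],[0,4,0],[0,4,0],[0,4,0],[0,4,0],[0,4,0],[0,2,0]],"angular":[[0,0,0],[0,0,0],[0,0,0],[0,0,0],[0,0,0],[0,0,0],[0,0,0],[0,0,0],[0,0,0],[0,0,0],[0,0,0],[0,0,0]]}'
python3 -m pendant '{"grip":[-1,-1,-1,-1],"linear":[[0,2,0],[0,2,0],[0,1,0],[0,0,0]],"angular":[[0,0,0],[0,0,0],[0,0,0],[0,0,0]]}'
```

```text
t: 6.37
ee_pos: [655.0, -220.9, 104.6]
orientation: [2.401, 2.025, -0.0]
ft_force: [-3.7, -2.3, -0.4]
width: 15.7
grasp_force: 30.0
t: 6.7
ee_pos: [656.2, -221.1, 104.5]
orientation: [-2.397, -2.022, 0.007]
ft_force: [-15.2, 0.2, 7.7]
width: 15.7
grasp_force: 30.1
```

```bash
python3 -m pendant '{"grip":[1,1,1,1,1,1,1,1,1,1,1],"linear":[[0,0,0],[0,0,0],[0,0,0],[0,0,0],[0,0,0],[0,0,-10],[0,0,-35],[0,0,-35],[0,0,-35],[0,0,-35],[0,0,-30]],"angular":[[0,0,0],[0,0,0],[0,0,0],[0,0,0],[0,0,0],[0,0,0],[0,0,0],[0,0,0],[0,0,-0.105],[0,0,-0.105],[0,0,-0.104]]}'
python3 -c "
from h import *
go((500,258,285),(500,258,212),(500,258,155),yaw=8.3)"
```

```text
t: 7.62
ee_pos: [659.9, -221.5, 288.4]
orientation: [2.047, 2.38, 0.002]
ft_force: [-0.2, -0.1, 0.8]
width: 85.5
grasp_force: 0.0
turn [0.0025 0.0012 0.005 ]
shift [497.5 -89.    3.4]
shift [ 0.  0. 73.]
shift [ 0.  0. 57.]
t 7.62 f [-0.2 -0.1  0.8] w 85.5
```

```bash
python3 -m pendant '{"grip":[1,1,1,1,1,1,1,1,1,1,1,1],"linear":[[38,-6.8,0],[38,-6.8,0],[38,-6.8,0],[38,-6.8,0],[38,-6.8,0],[38,-6.8,0],[38,-6.8,0],[38,-6.8,0],[38,-6.8,0],[38,-6.8,0],[38,-6.8,0],[38,-6.8,0]],"angular":[[0,0,0],[0,0,0],[0,0,0],[0,0,0],[0,0,0],[0,0,0],[0,0,0],[0,0,0],[0,0,0],[0,0,0],[0,0,0],[0,0,0]]}'
python3 -m pendant '{"grip":[1,1,1,1,1],"linear":[[35,-6,0],[6,-1,3],[0,0,0],[0,0,0],[0,0,0]],"angular":[[0,0,0],[0,0,0],[0,0,0],[0,0,0],[0,0,0]]}'
python3 -c "
from h import *
go((500,258,285),(500,258,155),yaw=8.3)
cv2.imwrite('pics/side2.png',cv2.cvtColor(ctrl.get_image('side'),cv2.COLOR_RGB2BGR)[:, :]);"
```

```text
t: 8.62
ee_pos: [512.2, 219.8, 285.8]
orientation: [2.055, 2.376, 0.002]
ft_force: [0.3, -0.3, -0.2]
width: 87.6
grasp_force: 0.0
t: 9.03
ee_pos: [500.6, 256.5, 281.9]
orientation: [2.056, 2.375, -0.0]
ft_force: [1.1, -0.8, -0.2]
width: 87.8
grasp_force: 0.0
turn [ 0.0002  0.0004 -0.0012]
shift [ 1.6 -0.3 -3.1]
shift [  0.   0. 130.]
t 9.03 f [ 1.1 -0.8 -0.2] w 87.8
```

View pics/side2.png

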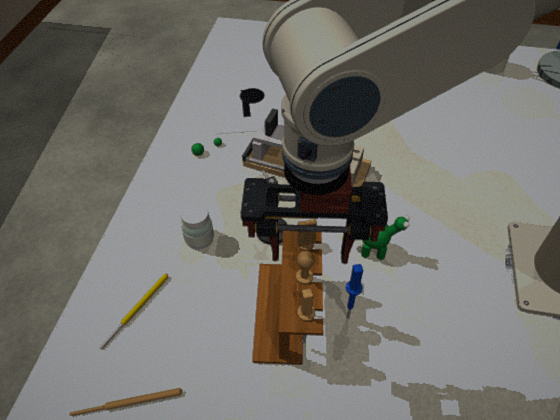

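The gripper sits squarely above the rack, the jaw is back at its stop (270,122), and the stylus is at (307,302).

```bash
python3 -m pendant '{"grip":[1,1,1,1,1,1,-1,-1,-1,-1,-1,-1],"linear":[[1.6,0,25],[0,0,26],[0,0,26],[0,0,26],[0,0,26],[0,0,0],[0,0,0],[0,0,0],[0,0,0],[0,0,0],[0,0,0],[0,0,0]],"angular":[[0,0,0],[0,0,0],[0,0,0],[0,0,0],[0,0,0],[0,0,0],[0,0,0],[0,0,0],[0,0,0],[0,0,0],[0,0,0],[0,0,0]]}'
python3 -m pendant '{"grip":[-1,-1,-1,-1,-1,-1,-1,-1,-1,-1,-1],"linear":[[0,0,0],[0,0,0],[0,0,0],[0,0,0],[0,0,0],[0,0,0],[0,0,0],[0,0,0],[0,0,0],[0,0,0],[0,0,0]],"angular":[[0,0,0],[0,0,0],[0,0,0],[0,0,0],[0,0,0],[0,0,0],[0,0,0],[0,0,0],[0,0,0],[0,0,0],[0,0,0]]}'
```

```text
t: 10.08
ee_pos: [500.3, 259.4, 153.6]
orientation: [2.055, 2.376, 0.002]
ft_force: [-0.0, 0.5, 0.4]
width: 51.1
grasp_force: 0.0
t: 11.0
ee_pos: [499.9, 259.2, 152.6]
orientation: [-2.055, -2.376, 0.0]
ft_force: [-0.3, 0.6, -0.3]
width: 18.1
grasp_force: 30.0
```

Width 18.1 mm instead of 16 means the handle is turned about 7° from the pads, so I'll regrip with the wrist turned.

```bash
python3 -m pendant '{"grip":[-0.4,-0.4,-0.4,-0.4,-1,-1,-1,-1,-1,-1,-1,-1],"linear":[[0,0,0],[0,0,0],[0,0,0],[0,0,0],[0,0,0],[0,0,0],[0,0,0],[0,0,0],[0,0,0],[0,0,0],[0,0,0],[0,0,0]],"angular":[[0,0,0],[0,0,0],[0,0,-0.06],[0,0,-0.06],[0,0,0],[0,0,0],[0,0,0],[0,0,0],[0,0,0],[0,0,0],[0,0,0],[0,0,0]]}'
```

```text
t: 12.0
ee_pos: [500.0, 259.1, 152.7]
orientation: [1.909, 2.495, 0.0]
ft_force: [0.5, -0.6, 0.1]
width: 16.7
grasp_force: 30.0
```

```bash
python3 -m pendant '{"grip":[-0.4,-0.4,-0.4,-0.4,-1,-1,-1,-1,-1,-1,-1,-1],"linear":[[0,0,0],[0,0,0],[0,0,0],[0,0,0],[0,0,0],[0,0,0],[0,0,0],[0,0,0],[0,0,0],[0,0,0],[0,0,0],[0,0,0]],"angular":[[0,0,0],[0,0,0],[0,0,-0.025],[0,0,-0.025],[0,0,0],[0,0,0],[0,0,0],[0,0,0],[0,0,0],[0,0,0],[0,0,0],[0,0,0]]}'
```

```text
t: 13.0
ee_pos: [499.9, 259.1, 152.7]
orientation: [-1.846, -2.542, 0.0]
ft_force: [-0.0, -0.5, -0.3]
width: 16.4
grasp_force: 30.0
```

```bash
python3 -c "
from workcell import ctrl
o=ctrl.get_obs();print(o['ee_pos'],o['orientation'],o['qpos'])"
python3 -m pendant '{"grip":[-1,-1,-1,-1,-1,-1,-1,-1,-1,-1,-1,-1],"linear":[[0,0,-3],[0,0,-8],[0,0,-13],[0,0,-13],[0,0,-13],[0,0,-13],[0,0,-13],[0,0,-13],[0,0,-13],[0,0,-13],[0,0,-13],[0,0,-5]],"angular":[[0,0,0],[0,0,0],[0,0,0],[0,0,0],[0,0,0],[0,0,0],[0,0,0],[0,0,0],[0,0,0],[0,0,0],[0,0,0],[0,0,0]]}'
python3 -c "
from h import *
from m import m
print(m)
s0=place(m,[(66,13.3,62),(26.7,13.3,62),(-24.2,-17.1,62),(-66.4,-17.8,62)]);print(s0)
go((499.9,259.1,300),tuple(s0[0,:2])+(300,),tuple(s0[0,:2])+(225,))"
```

```text
[499.91192302 259.14958791 152.66734939] [-1.84624739e+00 -2.54181979e+00  6.73073250e-06] [4.57107825e-01 4.25247555e-01 1.81909469e+00 2.03364988e-05
 8.97263643e-01 1.42682067e-01]
t: 14.0
ee_pos: [500.6, 259.5, 288.3]
orientation: [1.845, 2.541, 0.005]
ft_force: [0.2, 1.2, -1.5]
width: 16.1
grasp_force: 30.0
mould [ 5.23201425e+02 -1.99150617e+02 -1.68684411e-01] 
 [[-0.8, 0.3], [0.6, -0.5], [-1.0, 1.0], [-1.6, 1.8], [-0.4, -0.1], [0.4, -0.1], [0.0, 0.2], [1.1, 0.7], [0.4, -0.3], [0.5, 0.2], [-1.2, 0.8]]
rack [5.11568518e+02 1.88332058e+02 1.45227580e-01] 
 [[-0.3, -0.3], [-1.2, -0.5], [-0.1, -0.0], [-0.6, -0.1], [-0.4, -0.1], [-0.1, 0.2], [-0.2, 0.2], [-0.0, 0.3], [0.6, -0.4], [0.4, -1.7], [0.1, -0.4], [-0.0, -0.6], [-0.3, 0.2], [-0.4, -1.0]]
[ 5.23201425e+02 -1.99150617e+02 -1.68684411e-01]
[[ 590.49753157 -197.11983842   62.        ]
 [ 551.75533658 -190.52193518   62.        ]
 [ 496.47406473 -211.94507647   62.        ]
 [ 454.75551102 -205.55036959   62.        ]]
shift [ -0.2  -0.8 -11.7]
shift [-4.619e+02 -5.500e+01 -4.000e-01]
shift [-0.  -0.2 75. ]
t 14.0 f [ 0.2  1.2 -1.5] w 16.1
```

```bash
python3 -m pendant '{"grip":[-1,-1,-1,-1],"linear":[[0,0,-25],[0,0,-30],[0,0,-30],[0,0,-2]],"angular":[[0,0,0],[0,0,0],[0,0,0],[0,0,0]]}'
python3 -m pendant '{"grip":[-1,-1,-1,-1,-1,-1,-1,-1,-1,-1,-1,-1],"linear":[[-20,-2.4,0],[-38,-4.5,0],[-40,-4.8,0],[-40,-4.8,0],[-40,-4.8,0],[-40,-4.8,0],[-40,-4.8,0],[-40,-4.8,0],[-40,-4.8,0],[-40,-4.8,0],[-40,-4.8,0],[-38,-4.5,0]],"angular":[[0,0,0],[0,0,0],[0,0,0],[0,0,0],[0,0,0],[0,0,0],[0,0,0],[0,0,0],[0,0,0],[0,0,0],[0,0,0],[0,0,0]]}'
python3 -m pendant '{"grip":[-1,-1,-1,-1,-1,-1,-1,-1,-1],"linear":[[-6,-0.8,0],[0,0,20],[0,0,35],[0,0,35],[0,0,35],[0,0,20],[0,0,5],[0,0,0],[0,0,0]],"angular":[[0,0,0],[0,0,0],[0,0,0],[0,0,0],[0,0,0],[0,0,0],[0,0,0],[0,0,0],[0,0,0]]}'
python3 -c "
from h import *
go((590.5,-197.1,213))"
```

```text
t: 14.33
ee_pos: [501.9, 260.2, 378.7]
orientation: [1.844, 2.539, 0.012]
ft_force: [0.7, 0.5, -0.9]
width: 16.3
grasp_force: 30.0
t: 15.33
ee_pos: [588.7, -193.6, 372.1]
orientation: [-1.846, -2.541, 0.0]
ft_force: [1.1, 0.4, -0.1]
width: 16.2
grasp_force: 30.0
t: 16.08
ee_pos: [590.7, -197.2, 223.7]
orientation: [1.845, 2.541, 0.001]
ft_force: [0.2, -0.1, 0.3]
width: 16.1
grasp_force: 30.0
shift [ 0.2 -0.2 10.7]
t 16.08 f [ 0.2 -0.1  0.3] w 16.1
```

```bash
cat > view.py <<'E'
import sys
from m import *
tag=sys.argv[1];o=ctrl.get_obs();A=Ro.from_rotvec(o["orientation"]).as_matrix();p=o["ee_pos"];tip=p+A@[0,0,133]
out=[]
for n,(x,y,w,h,k) in {"side":(250,90,110,100,4),"top":(340,190,85,140,4)}.items():
    im=cv2.cvtColor(ctrl.get_image(n),cv2.COLOR_RGB2BGR);cv2.imwrite(f"pics/{n}_{tag}.png",im)
    c=cv2.resize(im[y:y+h,x:x+w],None,fx=k,fy=k,interpolation=cv2.INTER_CUBIC)
    c=np.clip(255*(c/255.)**0.6,0,255).astype(np.uint8)
    q=lambda X:[tuple(((u-[x,y]+.5)*k).astype(int).tolist()) for u in proj(n,X)]
    cv2.drawMarker(c,q(tip)[0],(0,0,255),0,10,1)
    for s in q(place(m,[(66,13.3,62),(26.7,13.3,62),(-24.2,-17.1,62),(-66.4,-17.1,62)])):cv2.drawMarker(c,s,(0,200,0),1,8,1)
    out.append(cv2.copyMakeBorder(c,0,600-h*k,0,0,0))
cv2.imwrite(f"pics/v_{tag}.png",np.hstack(out));print(tip)
E
python3 view.py a|tail -1
```

```text
[ 590.86579428 -197.29169877   90.65391158]
```

View pics/v_a.png

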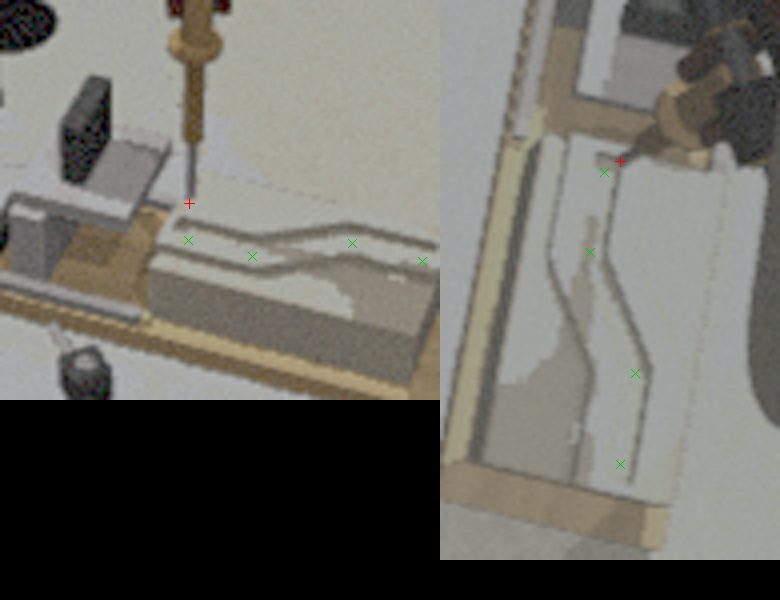

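The stylus tip is at about (190,201) in the side crop and matches the prediction. The groove's far inner wall runs (178,220)-(258,237)-(350,225)-(437,245), with the planned points inside. I'll refine the wall line numerically.

```bash
cat > w.py <<'E'
from m import *
pr={}
for n,f in(("top","pics/top_a.png"),("side","pics/side_a.png"),("top","pics/top0.png"),("side","pics/side0.png")):
    g=cv2.imread(f).astype(np.float32).mean(2);r=[]
    for x in range(-80,81,8):
        y0=np.interp(x,[-22,28],[-23.6,6.8]);ys=np.arange(y0-9,y0+9.1,.5)
        uv=proj(n,place(m,np.c_[0*ys+x,ys,0*ys+66])).astype(np.float32)
        v=cv2.remap(g,uv[:,0],uv[:,1],1).ravel();d=np.clip(np.percentile(v,75)-v-12,0,None)
        r.append(round(float((d*ys).sum()/d.sum()),1) if d.sum()>60 else None)
    print(f,r)
E
python3 w.py|tail -4
```

```text
pics/top_a.png [None, -21.3, -21.9, -21.9, -22.0, -21.9, -22.0, -21.4, -18.1, -13.2, -8.1, -2.5, 2.3, 6.9, 10.1, 10.7, 7.6, 7.9, 7.6, 8.6, 0.7]
pics/side_a.png [None, -26.3, -26.3, -26.2, -26.6, -26.6, -26.7, -26.0, -23.6, -18.2, -13.5, -8.7, -3.9, 1.5, 3.0, 3.2, 2.8, 2.6, 2.6, 4.3, None]
pics/top0.png [None, -21.4, -21.8, -21.8, -21.9, -21.9, -21.9, -21.3, -18.1, -13.1, -8.1, -2.6, 2.4, 7.7, 8.4, None, None, None, None, None, None]
pics/side0.png [None, -26.4, -26.1, -26.4, -26.6, -26.7, -26.6, -26.0, -23.5, -18.4, -13.6, -8.5, -3.8, 1.4, 4.3, 4.0, None, 13.3, 12.3, 13.3, 14.2]
```

```bash
python3 -m pendant '{"grip":[-1,-1,-1,-1,-1],"linear":[[0,0,6],[0,0,6],[0,0,4],[0,0,0],[0,0,0]],"angular":[[0,0,0],[0,0,0],[0,0,0],[0,0,0],[0,0,0]]}'
sed -i 's/(250,90,110,100,4)/(270,120,50,60,8)/;s/(340,190,85,140,4)/(365,200,45,60,8)/' view.py; python3 view.py b|tail -1
```

```text
t: 16.6
ee_pos: [589.9, -197.2, 206.3]
orientation: [-1.846, -2.541, 0.0]
ft_force: [0.5, -0.1, -0.6]
width: 16.3
grasp_force: 30.0
[ 589.77874855 -197.21461849   73.2955711 ]
```

View pics/v_b.png

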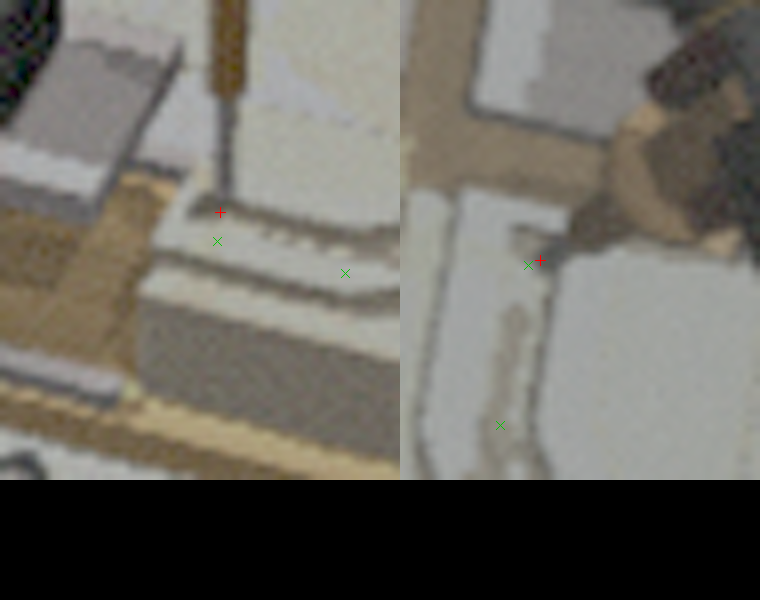

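The side crop shows the pin tip at about (225,205), just over the groove's start wall. The top crop has the tip at about (543,265) beside the wall line. Next I'll go down slowly and feel for contact.

```bash
python3 -m pendant '{"grip":[-1,-1,-1,-1,-1,-1,-1],"linear":[[0,0,1.5],[0,0,1.5],[0,0,1.2],[0,0,1],[0,0,0.8],[0,0,0],[0,0,0]],"angular":[[0,0,0],[0,0,0],[0,0,0],[0,0,0],[0,0,0],[0,0,0],[0,0,0]]}'
python3 -c "
from h import *
go((590,-197,195))"
```

```text
t: 17.28
ee_pos: [590.1, -197.3, 200.6]
orientation: [-1.846, -2.542, 0.0]
ft_force: [0.0, -0.7, -0.0]
width: 16.0
grasp_force: 30.0
shift [ 0.3 -0.   5.6]
t 17.28 f [ 0.  -0.7 -0. ] w 16.0
```

Tip at z≈67.6 with no contact, so it is below the rims and inside the groove. Continuing down.

```bash
python3 -m pendant '{"grip":[-1,-1,-1,-1,-1,-1],"linear":[[0,0,1.5],[0,0,1.2],[0,0,1],[0,0,0.5],[0,0,0],[0,0,0]],"angular":[[0,0,0],[0,0,0],[0,0,0],[0,0,0],[0,0,0],[0,0,0]]}'
python3 -m pendant '{"grip":[-1,-1,-1,-1],"linear":[[0,0,0.4],[0,0,0.4],[0,0,0],[0,0,0]],"angular":[[0,0,0],[0,0,0],[0,0,0],[0,0,0]]}'
```

```text
t: 17.78
ee_pos: [590.1, -197.3, 196.4]
orientation: [-1.846, -2.542, 0.0]
ft_force: [0.4, 0.2, -0.7]
width: 16.0
grasp_force: 30.0
t: 18.12
ee_pos: [590.1, -197.3, 195.7]
orientation: [-1.846, -2.542, -0.0]
ft_force: [-0.5, -0.2, -0.1]
width: 16.2
grasp_force: 30.0
```

```bash
python3 -m pendant '{"grip":[-1,-1,-1,-1],"linear":[[0,0,0.3],[0,0,0.3],[0,0,0],[0,0,0]],"angular":[[0,0,0],[0,0,0],[0,0,0],[0,0,0]]}'
python3 -c "
from h import *
A=Ro.from_rotvec(ctrl.get_obs()['orientation']).as_matrix();print(A.round(3))
c,s=np.cos(-.1687),np.sin(-.1687)
print('mx in tool',A.T@[c,s,0],'my',A.T@[-s,c,0])"
```

```text
t: 18.45
ee_pos: [590.1, -197.3, 195.1]
orientation: [-1.846, -2.542, 0.0]
ft_force: [-0.8, -0.5, -0.8]
width: 16.0
grasp_force: 30.0
[[-0.309  0.951 -0.   ]
 [ 0.951  0.309  0.   ]
 [ 0.    -0.    -1.   ]]
mx in tool [-4.64588567e-01  8.85526658e-01 -2.84483343e-05] my [8.85526658e-01 4.64588568e-01 1.39992899e-05]
```

```bash
for i in 1 2 3; do echo +$i; python3 -m pendant '{"grip":[-1,-1,-1],"linear":[[0.45,0.23,0],[0.45,0.23,0],[0,0,0]],"angular":[[0,0,0],[0,0,0],[0,0,0]]}'|egrep 'ee_pos|ft'; done
```

```text
+1
ee_pos: [590.3, -196.2, 195.1]
ft_force: [0.4, 0.2, -1.5]
+2
ee_pos: [590.5, -195.2, 195.1]
ft_force: [-1.0, -0.0, -1.2]
+3
ee_pos: [590.6, -194.2, 195.1]
ft_force: [0.3, -0.6, -0.4]
```

```bash
for i in 1 2 3; do echo +$i; python3 -m pendant '{"grip":[-1,-1,-1],"linear":[[0.35,0.19,0],[0.35,0.19,0],[0,0,0]],"angular":[[0,0,0],[0,0,0],[0,0,0]]}'|egrep 'ee_pos|ft'; done
```

```text
+1
ee_pos: [590.8, -193.5, 195.1]
ft_force: [0.1, 0.6, -0.8]
+2
ee_pos: [590.9, -192.8, 195.1]
ft_force: [-0.3, -0.3, -0.3]
+3
ee_pos: [591.0, -192.4, 195.1]
ft_force: [0.2, -2.2, -1.5]
```

```bash
python3 -m pendant '{"grip":[-1,-1,-1,-1],"linear":[[-1.5,-0.3,0],[-1.6,-0.3,0],[0,0,0],[0,0,0]],"angular":[[0,0,0],[0,0,0],[0,0,0],[0,0,0]]}'|egrep 'ee_pos|ft'
for i in 1 2 3 4; do python3 -m pendant '{"grip":[-1,-1],"linear":[[0,0,0.3],[0,0,0]],"angular":[[0,0,0],[0,0,0]]}'|egrep 'ee_pos|ft'; done
```

```text
ee_pos: [591.5, -195.0, 195.1]
ft_force: [0.2, -0.4, -0.9]
ee_pos: [591.4, -195.0, 194.7]
ft_force: [0.7, -0.5, -0.3]
ee_pos: [591.4, -195.0, 194.5]
ft_force: [0.1, -1.8, 0.4]
ee_pos: [591.5, -195.1, 194.3]
ft_force: [0.1, 1.7, 0.6]
ee_pos: [591.6, -195.1, 194.2]
ft_force: [-0.5, 1.0, 3.5]
```

```bash
cat > p.py <<'E'
from h import *
m=[523.2,-199.15,-.1687];o=ctrl.get_obs();A=Ro.from_rotvec(o["orientation"]).as_matrix();p=o["ee_pos"]
w=place(m,[(23.5,15,0),(-23.7,-14.6,0),(-67,-14.6,0)])
inv=lambda w:(Ro.from_euler("z",-m[2]).apply(w-np.r_[m[:2],0])).round(1)
print("now mould",inv(p),o["ft_force"].round(1))
p=np.r_[p[:2],0]
for q in w: s=A.T@(q-p);print(q.round(1),s.round(1),np.linalg.norm(s).round(1));p=q
E
python3 p.py
```

```text
now mould [ 66.7  15.5 194.2] [-0.5  1.   3.5]
[ 548.9 -188.3    0. ] [ 19.7 -38.5  -0. ] 43.2
[ 497.4 -209.6    0. ] [ -4.3 -55.5  -0. ] 55.7
[ 454.7 -202.3    0. ] [ 20.1 -38.3  -0. ] 43.3
```

```bash
python3 -m pendant '{"grip":[-1,-1,-1,-1,-1,-1,-1,-1],"linear":[[0.6,-1.2,-0.2],[1.3,-2.6,0],[1.3,-2.6,0],[1.3,-2.6,0],[1.3,-2.6,0],[1.3,-2.6,0],[1.3,-2.6,0],[1.3,-2.6,0]],"angular":[[0,0,0],[0,0,0],[0,0,0],[0,0,0],[0,0,0],[0,0,0],[0,0,0],[0,0,0]]}'|egrep 'ee_pos|ft|wid'; python3 p.py
```

```text
ee_pos: [569.9, -191.9, 194.3]
ft_force: [2.1, 0.4, 2.2]
width: 15.7
now mould [ 44.9  15.  194.3] [2.1 0.4 2.2]
[ 548.9 -188.3    0. ] [ 10.  -18.9  -0. ] 21.4
[ 497.4 -209.6    0. ] [ -4.3 -55.5  -0. ] 55.7
[ 454.7 -202.3    0. ] [ 20.1 -38.3  -0. ] 43.3
```

```bash
python3 -m pendant '{"grip":[-1,-1,-1,-1,-1,-1,-1,-1],"linear":[[1.35,-2.55,0],[1.35,-2.55,0],[1.35,-2.55,0],[1.35,-2.55,0],[1.35,-2.55,0],[1.35,-2.55,0],[1.0,-1.8,0],[0,0,0]],"angular":[[0,0,0],[0,0,0],[0,0,0],[0,0,0],[0,0,0],[0,0,0],[0,0,0],[0,0,0]]}'|egrep 'ee_pos|ft|wid'; python3 p.py
```

```text
ee_pos: [550.2, -188.4, 194.1]
ft_force: [1.1, 0.1, 4.3]
width: 16.0
now mould [ 24.8  15.1 194.1] [1.1 0.1 4.3]
[ 548.9 -188.3    0. ] [ 0.5 -1.2  0. ] 1.3
[ 497.4 -209.6    0. ] [ -4.3 -55.5   0. ] 55.7
[ 454.7 -202.3    0. ] [ 20.1 -38.3   0. ] 43.3
```

```bash
python3 -m pendant '{"grip":[-1,-1,-1,-1,-1,-1,-1,-1,-1,-1],"linear":[[0.5,-1.2,-0.2],[-0.2,-2.0,0],[-0.23,-2.9,0],[-0.23,-2.9,0],[-0.23,-2.9,0],[-0.23,-2.9,0],[-0.23,-2.9,0],[-0.23,-2.9,0],[-0.23,-2.9,0],[-0.23,-2.9,0]],"angular":[[0,0,0],[0,0,0],[0,0,0],[0,0,0],[0,0,0],[0,0,0],[0,0,0],[0,0,0],[0,0,0],[0,0,0]]}'|egrep 'ee_pos|ft|wid'; python3 p.py
```

```text
ee_pos: [525.9, -198.3, 194.2]
ft_force: [1.8, 1.1, 1.5]
width: 15.8
now mould [  2.5   1.3 194.2] [1.8 1.1 1.5]
[ 548.9 -188.3    0. ] [ 2.4 24.9 -0. ] 25.0
[ 497.4 -209.6    0. ] [ -4.3 -55.5   0. ] 55.7
[ 454.7 -202.3    0. ] [ 20.1 -38.3   0. ] 43.3
```

```bash
python3 -m pendant '{"grip":[-1,-1,-1,-1,-1,-1,-1,-1,-1,-1,-1,-1],"linear":[[-0.2,-2.9,0],[-0.2,-2.9,0],[-0.2,-2.9,0],[-0.2,-2.9,0],[-0.2,-2.9,0],[-0.2,-2.9,0],[-0.2,-2.9,0],[-0.2,-2.9,0],[-0.2,-2.9,0],[-0.1,-2.5,0],[0,-1,0],[0,0,0]],"angular":[[0,0,0],[0,0,0],[0,0,0],[0,0,0],[0,0,0],[0,0,0],[0,0,0],[0,0,0],[0,0,0],[0,0,0],[0,0,0],[0,0,0]]}'|egrep 'ee_pos|ft|wid'; python3 p.py
```

```text
ee_pos: [498.2, -209.3, 194.2]
ft_force: [0.5, -0.4, 0.9]
width: 16.0
now mould [-23.  -14.2 194.2] [ 0.5 -0.4  0.9]
[ 548.9 -188.3    0. ] [ 4.2 54.7 -0. ] 54.9
[ 497.4 -209.6    0. ] [ -4.3 -55.5   0. ] 55.7
[ 454.7 -202.3    0. ] [ 20.1 -38.3   0. ] 43.3
```

```bash
python3 -m pendant '{"grip":[-1,-1,-1,-1,-1,-1,-1,-1,-1],"linear":[[0.7,-1.5,0.1],[1.3,-2.55,0],[1.3,-2.55,0],[1.3,-2.55,0],[1.3,-2.55,0],[1.3,-2.55,0],[1.3,-2.55,0],[1.3,-2.55,0],[1.3,-2.55,0]],"angular":[[0,0,0],[0,0,0],[0,0,0],[0,0,0],[0,0,0],[0,0,0],[0,0,0],[0,0,0],[0,0,0]]}'|egrep 'ee_pos|ft|wid'; python3 p.py
```

```text
ee_pos: [474.2, -205.3, 194.2]
ft_force: [2.0, -2.2, 1.8]
width: 15.6
now mould [-47.2 -14.3 194.2] [ 2.  -2.2  1.8]
[ 548.9 -188.3    0. ] [-6.9 76.2  0. ] 76.6
[ 497.4 -209.6    0. ] [ -4.3 -55.5  -0. ] 55.7
[ 454.7 -202.3    0. ] [ 20.1 -38.3  -0. ] 43.3
```

```bash
python3 -m pendant '{"grip":[-1,-1,-1,-1,-1,-1,-1,-1,-1],"linear":[[1.3,-2.6,0],[1.3,-2.6,0],[1.3,-2.6,0],[1.3,-2.6,0],[1.3,-2.6,0],[1.3,-2.5,0],[0.6,-1.1,0],[0,0,0],[0,0,0]],"angular":[[0,0,0],[0,0,0],[0,0,0],[0,0,0],[0,0,0],[0,0,0],[0,0,0],[0,0,0],[0,0,0]]}'|egrep '^t|ee_pos|ft|wid'; python3 p.py
```

```text
t: 25.62
ee_pos: [455.6, -202.4, 194.1]
ft_force: [0.0, 0.4, 4.3]
width: 16.2
now mould [-66.1 -14.5 194.1] [0.  0.4 4.3]
[ 548.9 -188.3    0. ] [-15.5  93.1  -0.1] 94.4
[ 497.4 -209.6    0. ] [ -4.3 -55.5   0.1] 55.7
[ 454.7 -202.3    0. ] [ 20.1 -38.3   0. ] 43.3
```

```bash
for i in 1 2 3; do python3 -m pendant '{"grip":[-1,-1],"linear":[[0.45,-0.9,0],[0,0,0]],"angular":[[0,0,0],[0,0,0]]}'|egrep 'ee_pos|ft'; done; python3 p.py|head -1
```

```text
ee_pos: [455.0, -202.3, 194.2]
ft_force: [1.3, 0.0, 2.9]
ee_pos: [454.1, -202.2, 194.2]
ft_force: [2.3, -0.8, 2.6]
ee_pos: [452.9, -202.0, 194.2]
ft_force: [1.0, -0.2, 3.2]
now mould [-68.8 -14.6 194.2] [ 1.  -0.2  3.2]
```

```bash
python3 -m pendant '{"grip":[-1,-1,-1,-1,-1,-1,-1,-1,-1],"linear":[[0,0,-2],[0,0,-5],[0,0,-20],[0,0,-35],[0,0,-35],[0,0,-35],[0,0,-35],[0,0,-18],[0,0,0]],"angular":[[0,0,0],[0,0,0],[0,0,0],[0,0,0],[0,0,0],[0,0,0],[0,0,0],[0,0,0],[0,0,0]]}'|egrep '^t|ee_pos|ft|wid'
python3 -c "
from h import *
go((499.9,259.1,378),(499.9,259.1,290))"
```

```text
t: 26.87
ee_pos: [454.3, -202.7, 383.7]
ft_force: [1.1, -0.8, -0.3]
width: 15.8
shift [425.  186.2   4.6]
shift [ 0.4 -0.4 88. ]
t 26.87 f [ 1.1 -0.8 -0.3] w 15.8
```

```bash
python3 -m pendant '{"grip":[-1,-1,-1,-1,-1,-1,-1,-1,-1,-1,-1,-1],"linear":[[25,11,0],[36,15.8,0],[36,15.8,0],[36,15.8,0],[36,15.8,0],[36,15.8,0],[36,15.8,0],[36,15.8,0],[36,15.8,0],[36,15.8,0],[36,15.8,0],[30,13,0]],"angular":[[0,0,0],[0,0,0],[0,0,0],[0,0,0],[0,0,0],[0,0,0],[0,0,0],[0,0,0],[0,0,0],[0,0,0],[0,0,0],[0,0,0]]}'|egrep '^t|ee_pos|ft|wid'
python3 -m pendant '{"grip":[-1,-1,-1,-1],"linear":[[9,4,0],[0,0,0],[0,0,0],[0,0,0]],"angular":[[0,0,0],[0,0,0],[0,0,0],[0,0,0]]}'|egrep '^t|ee_pos|ft|wid'
python3 -c "
from h import *
go((499.9,259.1,378),(499.9,259.1,290))"
```

```text
t: 27.87
ee_pos: [496.5, 251.0, 377.0]
ft_force: [0.6, -1.0, -0.7]
width: 15.6
t: 28.2
ee_pos: [498.3, 257.2, 378.3]
ft_force: [-0.1, -0.4, -1.0]
width: 15.6
shift [1.3 2.1 0.3]
shift [ 0.1  0.2 88. ]
t 28.2 f [-0.1 -0.4 -1. ] w 15.6
```

```bash
python3 -m pendant '{"grip":[-1,-1,-1,-1,-1,-1,-1,-1],"linear":[[1.3,2.1,0],[0,0,25],[0,0,30],[0,0,25],[0,0,8],[0,0,0],[0,0,0],[0,0,0]],"angular":[[0,0,0],[0,0,0],[0,0,0],[0,0,0],[0,0,0],[0,0,0],[0,0,0],[0,0,0]]}'|egrep '^t|ee_pos|ft|wid'
python3 -c "
from h import *
go((499.9,259.1,290),(499.9,259.1,153))"
```

```text
t: 28.87
ee_pos: [501.5, 260.7, 293.0]
ft_force: [0.4, 0.2, -0.4]
width: 16.1
shift [-1. -2.  3.]
shift [-1.00e-01 -4.00e-01  1.37e+02]
t 28.87 f [ 0.4  0.2 -0.4] w 16.1
```

```bash
python3 -m pendant '{"grip":[-1,-1,-1],"linear":[[0,0,0],[0,0,0],[0,0,0]],"angular":[[0,0,0],[0,0,0],[0,0,0]]}'|egrep '^t|ee_pos|ft|wid'
python3 -c "
from h import *
go((499.9,259.1,290),(499.9,259.1,153))"
```

```text
t: 29.12
ee_pos: [500.8, 260.8, 292.2]
ft_force: [-0.4, 0.6, 0.2]
width: 15.9
shift [-1.3 -1.4  2.2]
shift [ -0.   -0.2 137. ]
t 29.12 f [-0.4  0.6  0.2] w 15.9
```

Correct the offset, then lower slowly into the fork.

```bash
python3 -m pendant '{"grip":[-1,-1,-1,-1,-1,-1,-1],"linear":[[-1.3,-1.4,2],[0,0,6],[0,0,10],[0,0,10],[0,0,8],[0,0,0],[0,0,0]],"angular":[[0,0,0],[0,0,0],[0,0,0],[0,0,0],[0,0,0],[0,0,0],[0,0,0]]}'|egrep '^t|ee_pos|ft|wid'
python3 -c "
from h import *
go((499.9,259.1,160),(499.9,259.1,153))"
```

```text
t: 29.7
ee_pos: [499.0, 258.7, 254.1]
ft_force: [-0.2, -0.0, -1.3]
width: 15.6
shift [ 0.1  1.1 94.1]
shift [0. 0. 7.]
t 29.7 f [-0.2 -0.  -1.3] w 15.6
```

```bash
python3 -m pendant '{"grip":[-1,-1,-1,-1,-1,-1,-1,-1,-1,-1,-1],"linear":[[0,0.8,5],[0,0,9],[0,0,10],[0,0,10],[0,0,10],[0,0,10],[0,0,10],[0,0,10],[0,0,6],[0,0,0],[0,0,0]],"angular":[[0,0,0],[0,0,0],[0,0,0],[0,0,0],[0,0,0],[0,0,0],[0,0,0],[0,0,0],[0,0,0],[0,0,0],[0,0,0]]}'|egrep '^t|ee_pos|ft|wid'
python3 -c "
from h import *
go((499.9,259.1,155),(499.9,259.1,153))"
```

```text
t: 30.62
ee_pos: [500.2, 259.1, 174.8]
ft_force: [0.0, -0.1, -0.7]
width: 15.9
shift [ 0.1 -0.2 19.8]
shift [0. 0. 2.]
t 30.62 f [ 0.  -0.1 -0.7] w 15.9
```

```bash
python3 -m pendant '{"grip":[-1,-1,-1,-1,-1,-1],"linear":[[0,0,6],[0,0,7],[0,0,5],[0,0,1.5],[0,0,0],[0,0,0]],"angular":[[0,0,0],[0,0,0],[0,0,0],[0,0,0],[0,0,0],[0,0,0]]}'|egrep '^t|ee_pos|ft|wid'
for i in 1 2 3 4; do python3 -m pendant '{"grip":[-1,-1],"linear":[[0,0,0.6],[0,0,0]],"angular":[[0,0,0],[0,0,0]]}'|egrep 'ee_pos|ft'; done
```

```text
t: 31.12
ee_pos: [500.2, 259.2, 155.6]
ft_force: [0.8, -0.7, -0.6]
width: 16.0
ee_pos: [500.4, 259.2, 155.2]
ft_force: [-0.5, -0.2, 0.1]
ee_pos: [500.3, 259.2, 154.6]
ft_force: [-0.6, -0.2, -1.1]
ee_pos: [500.2, 259.1, 153.9]
ft_force: [-1.0, -0.1, -1.9]
ee_pos: [500.2, 259.1, 153.2]
ft_force: [-0.8, -0.5, -0.4]
```

```bash
for i in 1 2 3; do python3 -m pendant '{"grip":[-1,-1],"linear":[[0,0,0.4],[0,0,0]],"angular":[[0,0,0],[0,0,0]]}'|egrep 'ee_pos|ft'; done
```

```text
ee_pos: [500.2, 259.1, 152.8]
ft_force: [0.1, 0.2, -1.5]
ee_pos: [500.3, 259.2, 152.6]
ft_force: [-1.3, -0.1, 2.0]
ee_pos: [500.3, 259.2, 152.6]
ft_force: [-2.4, -1.9, 5.2]
```

Seated (Fz rises to 5 N). I'll release gently, then retreat upward.

```bash
python3 -m pendant '{"grip":[-1,-0.4,-0.2,0,0.2,0.4,0.6,0.8,1,1],"linear":[[0,0,-0.4],[0,0,0],[0,0,0],[0,0,0],[0,0,0],[0,0,0],[0,0,0],[0,0,0],[0,0,0],[0,0,0]],"angular":[[0,0,0],[0,0,0],[0,0,0],[0,0,0],[0,0,0],[0,0,0],[0,0,0],[0,0,0],[0,0,0],[0,0,0]]}'|egrep '^t|ee_pos|ft|wid'
python3 -m pendant '{"grip":[1,1,1,1,1,1,1,1,1,1,1,1],"linear":[[0,0,-8],[0,0,-15],[0,0,-20],[0,0,-25],[0,0,-30],[0,0,-30],[0,0,-20],[-10,-30,-3],[-10,-36,0],[-10,-36,0],[-10,-36,0],[0,-20,0]],"angular":[[0,0,0],[0,0,0],[0,0,0],[0,0,0],[0,0,0],[0,0,0],[0,0,0],[0,0,0],[0,0,0],[0,0,0],[0,0,0],[0,0,0]]}'|egrep '^t|ee_pos|ft|wid'
python3 - <<'E'
from h import *
a=[]
for n,(x,y,w,h) in {"side":(230,100,150,150+130),"top":(90,170,190,150)}.items():
    im=cv2.cvtColor(ctrl.get_image(n),cv2.COLOR_RGB2BGR);cv2.imwrite(f"pics/{n}_end.png",im)
    c=cv2.resize(im[y:y+h,x:x+w],None,fx=2.1,fy=2.1,interpolation=cv2.INTER_CUBIC);a.append(cv2.copyMakeBorder(c,0,600-c.shape[0],0,0,0))
cv2.imwrite("pics/end.png",np.clip(255*(np.hstack(a)/255.)**.6,0,255))
E
```

```text
t: 33.12
ee_pos: [500.2, 259.2, 152.5]
ft_force: [0.1, -0.1, 0.2]
width: 72.5
t: 34.12
ee_pos: [359.2, 170.1, 303.5]
ft_force: [-0.2, 0.6, 0.1]
width: 87.4[ WARN:0@1.328] global loadsave.cpp:1063 imwrite_ Unsupported depth image for selected encoder is fallbacked to CV_8U.
```

View pics/end.png

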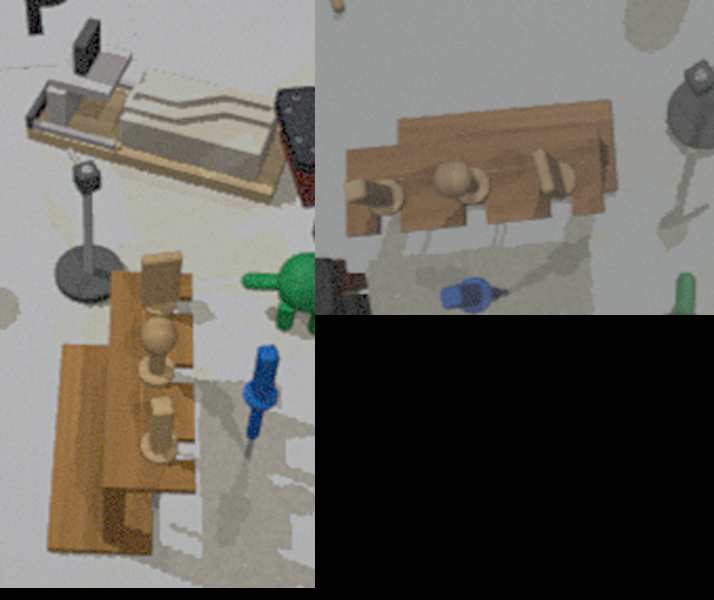

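The stylus hangs upright in its fork (160,425 side). The jaw is at its stop and the loop tool, knife, stand and blue decoy are undisturbed. I'm handing the job in.

```bash
python3 -c "
from workcell import ctrl
print(ctrl.close_job())"
```

```text
the job is handed in; nothing more can be done
None
```

I finished the job and handed it in at about 34 s; the hand-in returned no verdict. The jaw is back at its stop, I ran the stylus down the whole groove from the jaw's end at about 3–3.5 cm/s with light contact, and it hangs upright in its own fork again.

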